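# Wedge the rocking tool chest

## Task

The green tool chest on the bench rocks because the wooden runner under one end is worn thin. With your fingertips push the red wedge, thin end first, along the bench and under that end until the chest stands firm and level, then press down firmly on top of the chest at that end to make sure it no longer rocks, and take your hand away. Only push and press: do not pick up the wedge or the chest, do not shove the chest along the bench, and leave the other things alone.

Things in the scene. Friction and masses are not known exactly. Their poses are not given: they have to be found in the camera images.
- chest: Loose green tool chest, about 3.5 kg: 166 mm (own x) by 266 mm (own y), lid top at z = 70 mm; drawers face -x. Origin at the bench under its centre. Three runners cross under it along x: sound ones at its middle and +y end; the one at its -y end (loose end) hangs 7 mm off the bench. Stands level; pressing that end with over 2 to 4 N tips it 7 mm (0.06 rad); let go, it swings back.
- worn_runner (a point): Middle of the lower outer edge of the chest's worn runner, at (0, -128, 7) mm in the chest's frame. The wedge goes under here towards the chest's +y; behind it the space is free for 115 mm, up to the middle runner.
- press_spot (a point): Place to press when testing: on the lid top at the loose end, at (0, -110, 70) mm in the chest's frame. About 10 N straight down is a proper test, held for half a second.
- wedge: Loose red wooden wedge, 60 g, off the chest's loose end, thin end (+x) towards it: 140 mm long (own x), 50 wide (own y), flat below, top sloping from 20 mm high at the thick end to 2 mm. Origin at the centre of its underside. Slides with under 1 N; meets the runner when its thin end is about 39 mm past the runner's outer edge, then needs over 6 N; 10 mm more does no harm (lifts that end 1 mm).
- wedge_thin (a point): Middle of the lower edge of the wedge's thin end, at (70, 0, 0) mm in the wedge's frame.
- wedge_thick (a point): Centre of the wedge's upright thick end face (50 mm wide, 20 mm high), at (-70, 0, 10) mm in the wedge's frame. Push here.
- centre: Bystander: steel lathe centre, a cone 62 mm high and 44 mm across, standing; origin under its centre.
- blank: Bystander: dark wood blank 60 x 60 x 45 mm; origin under its centre.
- wax: Bystander: jar with a steel lid, 64 mm across and 55 mm high; origin under its centre.
- mallet: Bystander: hammer with a wooden handle lying on the bench, left of the chest.
- bowl: Bystander: turned wooden bowl, 140 mm across and 50 mm high; origin under its centre.
- round: Bystander: round wood blank 80 mm across and 50 mm high; origin under its centre.
- spanner: Bystander: steel spanner lying on the bench.
Not all that is in view belongs to the job. What is meant by the wedge is not purple or turquoise, and is the larger of those in its own colour.

How it is judged:
On the way, in this order (a step that is already met when the one before it is completed fails the run):
1. the wedge's thin end has been pushed under the worn runner (y of wedge_thin in the frame of chest above -0.113 m and x of wedge_thin in the frame of chest between -0.075 and 0.075 m), for 0.05 s.
2. the fingers press down on the chest's lid at the loose end with more than 6 N and it does not give (tilt under 0.01 rad, 1.2 mm at the runner) (y of wedge_thin in the frame of chest above -0.099 m and x of wedge_thin in the frame of chest between -0.075 and 0.075 m and contact force between the fingers and chest above 6 N and y of the grasp point in the frame of chest below -0.07 m and height (world z) of the grasp point above 0.07 m and angle between chest's own z axis and vertical below 0.01 rad), for 0.2 s.
At the end, for the whole second after the job is handed in: The wedge lies flat on the bench with its thin end at least 29 mm in under the worn runner, within 75 mm of the runner's middle; the chest is level within 0.015 rad; both are at rest. (How snug the wedge is was judged in the press test: the pressed chest gave less than 0.01 rad.) (y of wedge_thin in the frame of chest above -0.099 m and x of wedge_thin in the frame of chest between -0.075 and 0.075 m and angle between chest's own z axis and vertical below 0.015 rad and angle between wedge's own z axis and vertical below 0.05 rad and height (world z) of wedge below 0.005 m and height (world z) of chest below 0.006 m and linear speed of each of chest, wedge below 0.01 m/s); the robot touches nothing.
It fails at once if the wedge is lifted off the bench (more than 15 mm) (height (world z) of wedge above 0.015 m).
It fails at once if the chest is lifted off the bench (more than 15 mm) (height (world z) of chest above 0.015 m).
It fails at once if the chest is shoved along by more than 25 mm (distance of chest from where it was at the start of the episode above 0.025 m).
It fails at once if a bystander is disturbed (moved more than 15 mm) (distance of any of centre, blank, wax, mallet, bowl, round, spanner from where it was at the start of the episode above 0.015 m).
It also fails if it takes over 58 s, if anything falls off the work surface, if the arm or the gripper's body presses on something with over 40 N, if the wrist force passes 120 N, or if a joint passes its speed limit or range.

## Robot

A 6-joint arm with a two-finger parallel gripper is mounted at the origin on the work surface. World frame = base frame: x ahead of the robot, y to its left, z up, the work surface at z = 0. Lengths are in m, angles in rad, forces in N, time in s.
With the tool pointing down it reaches from about 0.25 to 0.775 m from the base axis. Payload 4 kg.
Tool frame: the origin (TCP) lies midway between the tips of the shut fingers; the grasp point (between the pads) lies 19 mm behind it; z points along the fingers, x is the direction in which the jaws open and shut, and the axes are right-handed (so a half turn about z gives the same grasp; the last joint's range is limited). The gripper opens to 94 mm and grips with 3 to 60 N. Pads are 16 mm wide; open, the fingers measure 119 mm over their backs; the gripper's body (75 mm by 177 mm) begins 78 mm behind the grasp point.
Start: joints at [1.241, 0.087, 1.371, -0, 1.684, -0.103], TCP at [0.124, 0.536, 0.206] pointing down, gripper open.
Joint ranges: [-3.1, 3.1], [-0.76, 2.03], [0.27, 2.55], [-1.08, 4.22], [0.17, 2.65], [-2.57, 2.57]. Speed limits (rad/s): [2.79, 2.79, 3.14, 3.14, 3.14, 3.14].

## Interface

Orientations are given as [roll, pitch, yaw] about the fixed x, y, z axes, in that order (R = Rz(yaw) Ry(pitch) Rx(roll)).
In Python, from bench import robot gives the robot as it stands.
- The arm moves only by the shell command python3 -m handwheel 'ROWS'. ROWS is a JSON object of lists of equal length, an entry for each row: "delta_pos": the shift along the tool's x, y, z in mm, a list of three; "rotation": the turn, a rotation vector about the tool's x, y, z in rad, a list of three; "claw": the closure, from -1 (fully open) to 1 (shut). In form: {"delta_pos": [[tx, ty, tz], ...], "rotation": [[wx, wy, wz], ...], "claw": [claw, ...]}. A call has exactly 8 rows; each row shifts and turns the commanded pose from where the row before left it, along the tool's axes as they then stand; what a row does not reach is not made up. A row lasts 1/8 s, in which the tool goes at most 62.5 mm and 10.7 degrees, less where a joint would pass 70% of its speed; a pose out of reach is approached as far as the arm can. A call with a gripper value outside its range is refused whole. The fingers move at their own pace and stop on an object; the grip force is fixed at half the most. Time passes only in rows, so rows that do not move let the fingers close, or fill a call up. It gives the time, the measured TCP pose, the force and the opening at its end, in the units of the state.
- robot.get_obs(): the state, without advancing time (a new reading comes with each control period).
- robot.snapshot(name): name is "side" or "top"; returns a dict with "color" (420x560x3 uint8, red, green, blue), "intrinsics" (3x3 intrinsics, pixels), "eye" and "rotation" of the camera in the world. Camera axes: x right, y down, z forward; pixel columns grow to the right and rows downward; lengths in m; the calibration is good to about 2 mm. A picture is of the moment at which its call begins. There is no depth.
- robot.close_job(): hands the job in, once; it reports no verdict.
The state is a dict: "time": time; "joint_positions": joint angles; "qvel": joint speeds; "joint_torque": joint torques, N m; "tool_pos": TCP position; "ee_rot": TCP orientation; "wrist_force": force on the tool from outside, world axes, zero at the start; "wrist_torque": the same for the moment, N m; "width": finger opening in m.
Only numpy, scipy, OpenCV 4.12 (cv2) and the standard library are available. Lean on these libraries where they do the work, as an engineer would, in place of code of your own. Each camera call takes 0.05 s, during which the arm holds its last target.

## Working session

There is one attempt and no reset: what is moved stays moved. The work goes in short steps, Python scripts to look and compute and a shell command to move; the robot and the scene stay as the last step left them, time stands still between calls to the robot, and variables do not carry over. Pictures are saved under pics/ and viewed, and the job is handed in when it is done.

```bash
mkdir -p pics; ls
cat > h.py <<'E'
import numpy as np, cv2
from bench import robot
def snap(name,fn):
    s=robot.snapshot(name); cv2.imwrite('pics/'+fn,cv2.cvtColor(s['color'],cv2.COLOR_RGB2BGR))
    np.savez('pics/'+fn+'.npz',**{k:np.asarray(v) for k,v in s.items()}); return s
def load(fn): return dict(np.load('pics/'+fn+'.npz'))
def cast(s,px,z):
    px=np.atleast_2d(np.asarray(px,float)); K=s['intrinsics'];R=s['rotation']
    d=(R@np.linalg.inv(K)@np.c_[px,np.ones(len(px))].T).T
    e=s['eye']; return e+d*((z-e[2])/d[:,2])[:,None]
def proj(s,P):
    P=np.atleast_2d(np.asarray(P,float)); c=(P-s['eye'])@s['rotation']; q=(s['intrinsics']@c.T).T
    return q[:,:2]/q[:,2:]
E
python3 - <<'E'
from h import *
for n in('top','side'):
    s=snap(n,n+'0.png'); print(n,s['eye'],s['rotation'].round(3).tolist(),s['intrinsics'].tolist())
o=robot.get_obs(); print(o)
E
```

```text
pics
top [0.37956731 0.01826999 1.16295881] [-2.993, -0.006, -1.557] [[428.47323754743365, 0.0, 275.99042169900713], [0.0, 428.47323754743365, 206.34997545447965], [0.0, 0.0, 1.0]]
side [0.37091814 0.99056445 0.83139957] [-2.212, 0.018, -2.948] [[525.2748129079338, 0.0, 278.78343619485673], [0.0, 525.2748129079338, 219.16350038953618], [0.0, 0.0, 1.0]]
{'time': 0.1, 'joint_positions': array([ 1.24090893e+00,  8.78821281e-02,  1.37208173e+00, -9.65895165e-06,
        1.68361266e+00, -1.03088651e-01]), 'qvel': array([-2.30413932e-05, -8.24442974e-04, -4.40641190e-03,  1.85242587e-03,
       -9.47021989e-04, -4.75001674e-04]), 'joint_torque': array([ 1.83424745e-03, -3.41253126e+01, -3.03301370e+01,  7.19982921e-02,
        3.04565358e-02, -1.01159005e-04]), 'tool_pos': array([0.12351366, 0.53544535, 0.20443152]), 'ee_rot': array([-3.14139805e+00,  1.97432363e-03,  1.34399669e+00]), 'wrist_force': array([-0.06227803, -0.39563407, -0.44174309]), 'wrist_torque': array([-0.03529748, -0.03201886, -0.04030032]), 'width': 0.09399949447634517}
```

```bash
sed -i "s/R=s\['rotation'\]/R=Rm(s)/; s/@s\['rotation'\]/@Rm(s)/" h.py
cat >> h.py <<'E'
from scipy.spatial.transform import Rotation as Ro
def Rm(s): return Ro.from_euler('xyz',s['rotation']).as_matrix()
E
python3 - <<'E'
from h import *
for n in('top','side'):
    s=load(n+'0.png'); print(proj(s,[[0.1235,0.535,0.204],[.5,0,0],[.5,.1,0]]))
E
```

```text
[[ 28.10906129 389.48640202]
 [280.86587856 226.08865483]
 [244.17576656 225.57755103]]
[[538.36262231 415.76289295]
 [310.92162815 246.98641576]
 [304.67279291 274.2405357 ]]
```

View pics/top0.png

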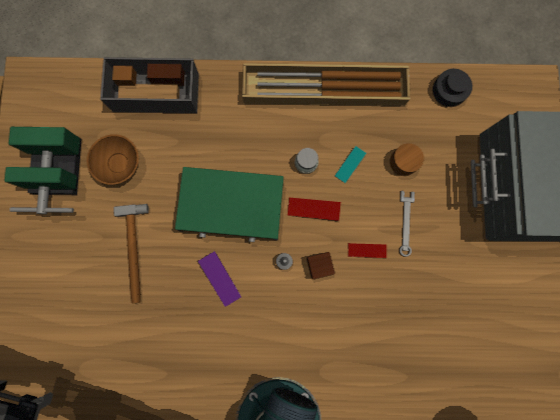

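View pics/side0.png

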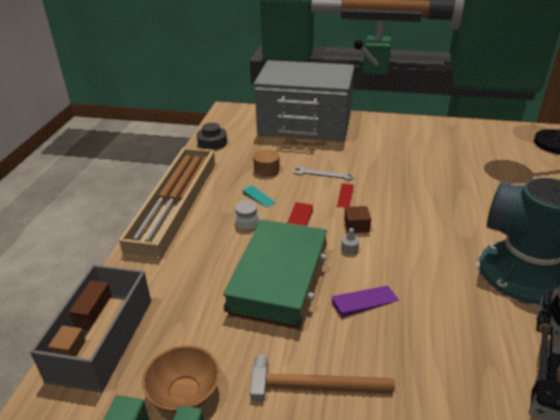

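Candidates in the top view are red (314,209), the smaller red (367,251), purple (219,279) and turquoise (350,164). By the description the wedge is the larger red one at (314,209), off the right (-y) end of the chest. Next I'll measure it and check a close crop.

Run:
```python
from h import *
s=load('top0.png'); im=s['color']; hsv=cv2.cvtColor(im,cv2.COLOR_RGB2HSV)
def blobs(m,a=150):
    return [c for c in cv2.findContours(m,cv2.RETR_EXTERNAL,cv2.CHAIN_APPROX_NONE)[0] if cv2.contourArea(c)>a]
red=((hsv[...,0]<5)|(hsv[...,0]>174))&(hsv[...,1]>200)&(hsv[...,2]>70)
for c in blobs(red.astype(np.uint8)):
    r=cv2.minAreaRect(c); b=cv2.boxPoints(r); P=cast(s,b,0.01); print('red',r,cv2.contourArea(c)); print(P.round(4).tolist(), [np.linalg.norm(P[i]-P[i-1]).round(4) for i in range(2)])
g=(hsv[...,0]>60)&(hsv[...,0]<90)&(hsv[...,1]>120)&(hsv[...,2]>50)
for c in blobs(g.astype(np.uint8),2000):
    r=cv2.minAreaRect(c); b=cv2.boxPoints(r); ap=cv2.approxPolyDP(c,6,True)[:,0]; print('green',r,ap.tolist())
    P=cast(s,b,0.07);print(P.round(4).tolist(),P.mean(0),[np.linalg.norm(P[i]-P[i-1]).round(4) for i in range(2)])
    print(cast(s,ap,0.07).round(4).tolist())
for n,(x0,y0,x1,y1) in {'top':(165,130,425,290),'side':(210,170,380,330)}.items():
    q=load(n+'0.png')['color'][y0:y1,x0:x1]; f=3 if n=='top' else 3.5
    cv2.imwrite(f'pics/crop_{n}.png',cv2.cvtColor(cv2.resize(q,None,fx=f,fy=f,interpolation=cv2.INTER_CUBIC),cv2.COLOR_RGB2BGR))
```

```text
red ((366.9953308105469, 250.14501953125), (36.432655334472656, 13.12220573425293), 1.847610354423523) 422.0
[[0.4208, -0.182, 0.01], [0.4559, -0.1836, 0.01], [0.4541, -0.2816, 0.01], [0.419, -0.2796, 0.01]] [np.float64(0.0976), np.float64(0.0351)]
red ((313.5860290527344, 208.5532684326172), (51.06216049194336, 18.19768524169922), 5.19442892074585) 847.5
[[0.5286, -0.0171, 0.01], [0.5785, -0.0211, 0.01], [0.5677, -0.1599, 0.01], [0.5179, -0.155, 0.01]] [np.float64(0.1384), np.float64(0.0501)]
green ((229.013427734375, 202.4549560546875), (101.78681182861328, 62.56570053100586), 5.29008150100708) [[184, 167], [176, 228], [276, 238], [281, 176]]
[[0.4817, 0.2704, 0.07], [0.6451, 0.2632, 0.07], [0.624, -0.0018, 0.07], [0.4613, 0.0111, 0.07]] [0.55304445 0.13573567 0.07      ] [np.float64(0.2601), np.float64(0.1636)]
[[0.6442, 0.2559, 0.07], [0.4841, 0.2691, 0.07], [0.4621, 0.0132, 0.07], [0.6239, 0.0023, 0.07]]
```

View pics/crop_top.png

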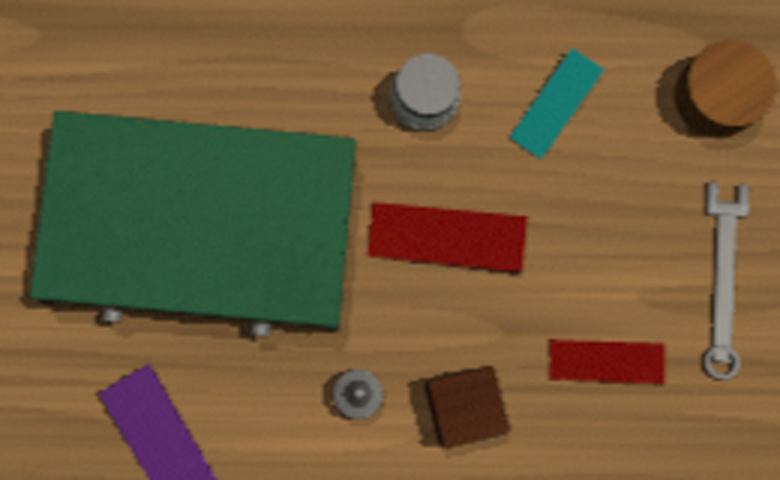

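View pics/crop_side.png

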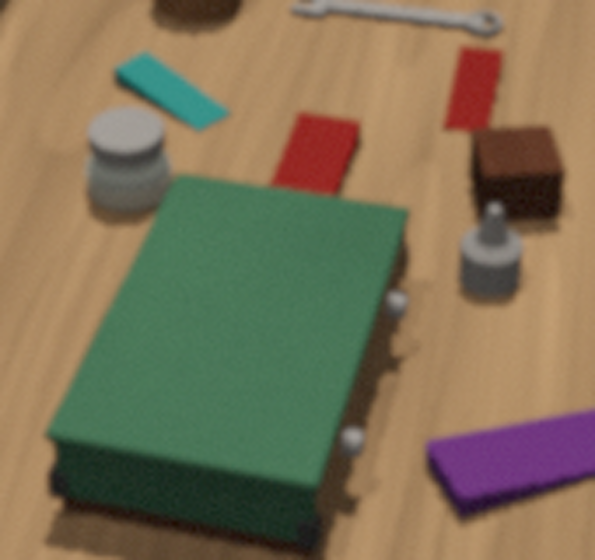

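The crop confirms it: the red wedge's thin end faces the chest's loose end, and it measures 138x50 mm. The knobs are on the -x side. The thin end is at about y' = -0.154 and x' = +0.014 in the chest frame, so it needs about 65–75 mm of push. First I'll turn the tool and close it to roughly a 20 mm gap, which gives a stable two-finger push.

```bash
python3 -m handwheel '{"delta_pos":[[0,0,0],[0,0,0],[0,0,0],[0,0,0],[0,0,0],[0,0,0],[0,0,0],[0,0,0]],"rotation":[[0,0,0.18],[0,0,0.18],[0,0,0.18],[0,0,0.18],[0,0,0.18],[0,0,0.18],[0,0,0.18],[0,0,0.175]],"claw":[0.57,0.57,0.57,0.57,0.57,0.57,0.57,0.57]}'
```

```text
time: 1.1
tool_pos: [0.1236, 0.5356, 0.2048]
ee_rot: [3.14, 0.0, -0.097]
wrist_force: [0.2, -0.7, 0.1]
width: 0.021
```

```bash
python3 -m handwheel '{"delta_pos":[[30,43,0],[30,43,0],[30,43,0],[30,43,0],[30,43,0],[30,43,0],[30,43,0],[30,43,0]],"rotation":[[0,0,0],[0,0,0],[0,0,0],[0,0,0],[0,0,0],[0,0,0],[0,0,0],[0,0,0]],"claw":[0.57,0.57,0.57,0.57,0.57,0.57,0.57,0.57]}'; python3 -m handwheel '{"delta_pos":[[30,43,0],[30,43,0],[30,43,0],[30,43,0],[30,43,0],[30,43,0],[30,43,0],[30,43,0]],"rotation":[[0,0,0],[0,0,0],[0,0,0],[0,0,0],[0,0,0],[0,0,0],[0,0,0],[0,0,0]],"claw":[0.57,0.57,0.57,0.57,0.57,0.57,0.57,0.57]}'
```

```text
time: 2.1
tool_pos: [0.3317, 0.1699, 0.2051]
ee_rot: [-3.141, 0.0, -0.091]
wrist_force: [0.2, 0.4, -0.2]
width: 0.0202
time: 3.1
tool_pos: [0.5396, -0.1944, 0.2048]
ee_rot: [-3.141, 0.001, -0.091]
wrist_force: [0.3, 0.9, -0.2]
width: 0.0204
```

```bash
python3 -m handwheel '{"delta_pos":[[-2,0,35],[0,0,40],[0,0,40],[0,0,40],[0,0,25],[0,0,12],[0,0,6],[0,0,0]],"rotation":[[0,0,0],[0,0,0],[0,0,0],[0,0,0],[0,0,0],[0,0,0],[0,0,0],[0,0,0]],"claw":[0.57,0.57,0.57,0.57,0.57,0.57,0.57,0.57]}'
python3 - <<'E'
from h import *
for n in('top','side'):
    s=snap(n,n+'1.png'); x0,y0,x1,y1=(165,130,425,290) if n=='top' else (210,170,380,330)
    cv2.imwrite(f'pics/c1_{n}.png',cv2.cvtColor(cv2.resize(s['color'][y0:y1,x0:x1],None,fx=3,fy=3,interpolation=cv2.INTER_CUBIC),cv2.COLOR_RGB2BGR))
E
```

```text
time: 4.1
tool_pos: [0.5376, -0.1928, 0.008]
ee_rot: [3.141, -0.001, -0.091]
wrist_force: [-0.3, -0.2, -0.3]
width: 0.0201
```

View pics/c1_top.png

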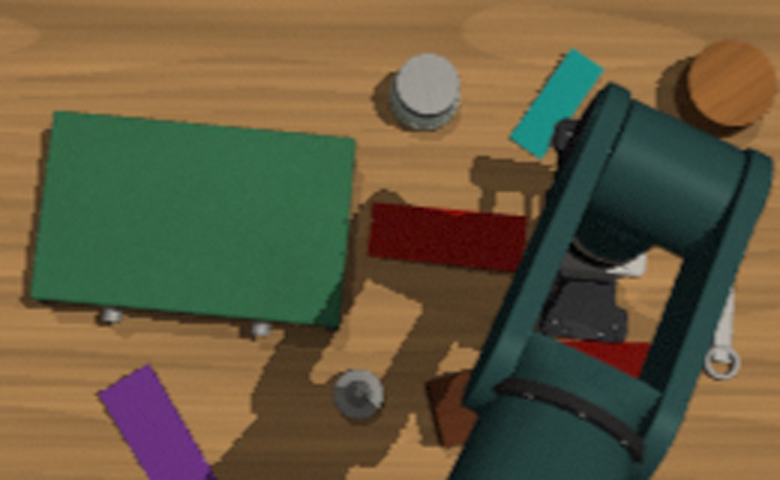

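View pics/c1_side.png

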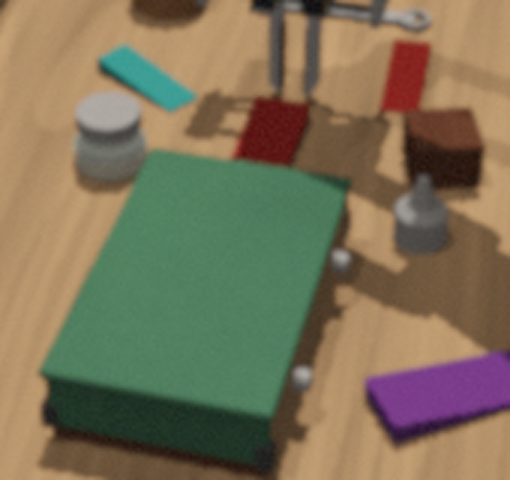

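The fingers stand just behind the wedge's thick end (side crop about (295,90)), centred on it. I'll push slowly along tool -y.

```bash
python3 -m handwheel '{"delta_pos":[[0,-10,0],[0,-10,0],[0,-5,0],[0,-5,0],[0,-10,0],[0,-10,0],[0,-10,0],[0,-10,0]],"rotation":[[0,0,0],[0,0,0],[0,0,0],[0,0,0],[0,0,0],[0,0,0],[0,0,0],[0,0,0]],"claw":[0.57,0.57,0.57,0.57,0.57,0.57,0.57,0.57]}'
python3 - <<'E'
from h import *
for n in('top','side'):
    s=snap(n,n+'2.png'); x0,y0,x1,y1=(165,130,425,290) if n=='top' else (210,170,380,330)
    cv2.imwrite(f'pics/c2_{n}.png',cv2.cvtColor(cv2.resize(s['color'][y0:y1,x0:x1],None,fx=3,fy=3,interpolation=cv2.INTER_CUBIC),cv2.COLOR_RGB2BGR))
print(robot.get_obs()['wrist_force'])
E
```

```text
time: 5.2
tool_pos: [0.5436, -0.1222, 0.0074]
ee_rot: [-3.142, 0.0, -0.091]
wrist_force: [1.3, -0.5, 0.7]
width: 0.0201
[ 0.34680059  0.32050392 -0.36914944]
```

View pics/c2_top.png

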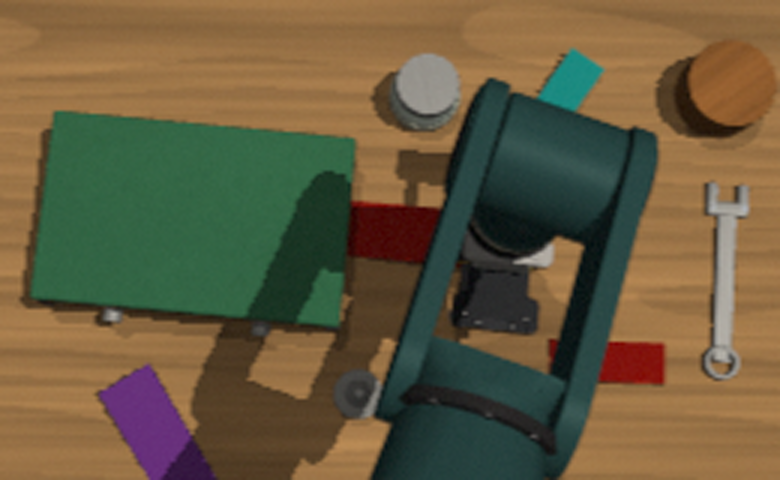

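View pics/c2_side.png

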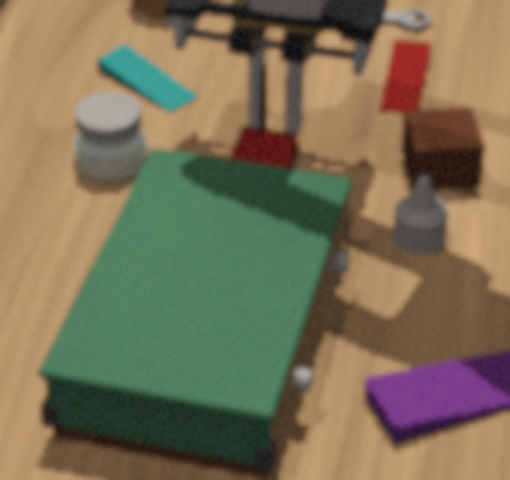

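```bash
python3 -m handwheel '{"delta_pos":[[0,-4,0],[0,-4,0],[0,-4,0],[0,-4,0],[0,-2,0],[0,-1,0],[0,0,0],[0,0,0]],"rotation":[[0,0,0],[0,0,0],[0,0,0],[0,0,0],[0,0,0],[0,0,0],[0,0,0],[0,0,0]],"claw":[0.57,0.57,0.57,0.57,0.57,0.57,0.57,0.57]}'; python3 -m handwheel '{"delta_pos":[[0,-1,0],[0,-1,0],[0,-1,0],[0,0,0],[0,0,0],[0,0,0],[0,0,0],[0,0,0]],"rotation":[[0,0,0],[0,0,0],[0,0,0],[0,0,0],[0,0,0],[0,0,0],[0,0,0],[0,0,0]],"claw":[0.57,0.57,0.57,0.57,0.57,0.57,0.57,0.57]}'
```

```text
time: 6.3
tool_pos: [0.5452, -0.1046, 0.0075]
ee_rot: [3.141, -0.0, -0.091]
wrist_force: [-0.8, -3.7, -1.3]
width: 0.0202
time: 7.3
tool_pos: [0.5453, -0.104, 0.0075]
ee_rot: [3.136, -0.0, -0.091]
wrist_force: [-1.2, -8.6, -1.8]
width: 0.0202
```

Runner contact: the force has risen to about 8.6 N. I'll push a few mm more to seat the wedge.

```bash
python3 -m handwheel '{"delta_pos":[[0,-1,0],[0,-1,0],[0,-1,0],[0,-1,0],[0,0,0],[0,0,0],[0,0,0],[0,0,0]],"rotation":[[0,0,0],[0,0,0],[0,0,0],[0,0,0],[0,0,0],[0,0,0],[0,0,0],[0,0,0]],"claw":[0.57,0.57,0.57,0.57,0.57,0.57,0.57,0.57]}';  python3 - <<'E'
from h import *
for n in('top','side'):
    s=snap(n,n+'3.png'); x0,y0,x1,y1=(165,130,425,290) if n=='top' else (210,170,380,330)
    cv2.imwrite(f'pics/c3_{n}.png',cv2.cvtColor(cv2.resize(s['color'][y0:y1,x0:x1],None,fx=3,fy=3,interpolation=cv2.INTER_CUBIC),cv2.COLOR_RGB2BGR))
print(robot.get_obs()['wrist_force'])
E
```

```text
time: 8.3
tool_pos: [0.5454, -0.1035, 0.0077]
ee_rot: [3.13, -0.0, -0.092]
wrist_force: [-1.7, -16.2, -2.0]
width: 0.0201
[ -2.7180484  -16.28360115  -1.66273454]
```

View pics/c3_top.png

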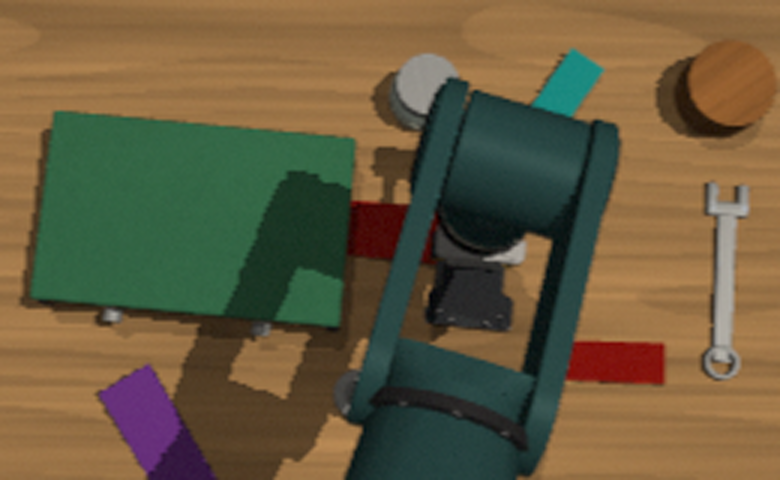

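View pics/c3_side.png

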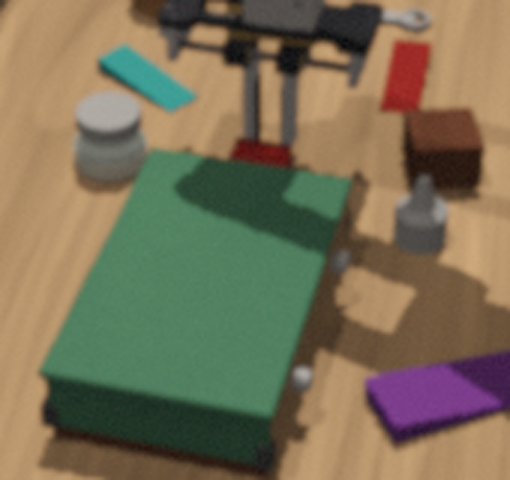

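The push holds at 16 N with no further travel, and the chest hasn't moved (corners unchanged). The contact depth estimate is y' ≈ -0.090, which agrees with the 39 mm given. I'll back off and check.

```bash
python3 -m handwheel '{"delta_pos":[[0,4,0],[0,8,0],[0,15,0],[0,20,0],[0,0,-25],[0,0,-40],[0,0,-40],[0,0,-40]],"rotation":[[0,0,0],[0,0,0],[0,0,0],[0,0,0],[0,0,0],[0,0,0],[0,0,0],[0,0,0]],"claw":[0.57,0.57,0.57,0.57,0.57,0.57,0.57,0.57]}'; python3 -m handwheel '{"delta_pos":[[-15,40,0],[-15,40,0],[-15,30,0],[0,0,0],[0,0,0],[0,0,0],[0,0,0],[0,0,0]],"rotation":[[0,0,0],[0,0,0],[0,0,0],[0,0,0],[0,0,0],[0,0,0],[0,0,0],[0,0,0]],"claw":[1,1,1,1,1,1,1,1]}';  python3 - <<'E'
from h import *
s=snap('top','top4.png'); x0,y0,x1,y1=(165,130,425,290)
cv2.imwrite(f'pics/c4_top.png',cv2.cvtColor(cv2.resize(s['color'][y0:y1,x0:x1],None,fx=3,fy=3,interpolation=cv2.INTER_CUBIC),cv2.COLOR_RGB2BGR))
im=s['color'];hsv=cv2.cvtColor(im,cv2.COLOR_RGB2HSV)
red=((hsv[...,0]<5)|(hsv[...,0]>174))&(hsv[...,1]>200)&(hsv[...,2]>40)
for c in cv2.findContours(red.astype(np.uint8),cv2.RETR_EXTERNAL,cv2.CHAIN_APPROX_NONE)[0]:
    if cv2.contourArea(c)>80:
        b=cv2.boxPoints(cv2.minAreaRect(c));print(b.round(1).tolist(),cast(s,b,0.02).round(4).tolist())
g=(hsv[...,0]>60)&(hsv[...,0]<90)&(hsv[...,1]>120)&(hsv[...,2]>50)
for c in cv2.findContours(g.astype(np.uint8),cv2.RETR_EXTERNAL,cv2.CHAIN_APPROX_NONE)[0]:
    if cv2.contourArea(c)>2000: 
        ap=cv2.approxPolyDP(c,6,True)[:,0];print(ap.tolist(),cast(s,ap,.07).round(4).tolist())
E
```

```text
time: 9.4
tool_pos: [0.5414, -0.1447, 0.1538]
ee_rot: [-3.141, -0.0, -0.092]
wrist_force: [-0.0, 1.4, 0.2]
width: 0.0203
time: 10.4
tool_pos: [0.4872, -0.2487, 0.1524]
ee_rot: [-3.141, -0.0, -0.09]
wrist_force: [0.6, -0.0, -0.3]
width: 0.0003
[[348.3999938964844, 255.60000610351562], [349.0, 243.0], [371.0, 244.0], [370.3999938964844, 256.6000061035156]] [[0.4218, -0.1799, 0.02], [0.4552, -0.1818, 0.02], [0.4533, -0.2405, 0.02], [0.4199, -0.2383, 0.02]]
[[280.6000061035156, 214.60000610351562], [282.1000061035156, 196.5], [315.70001220703125, 199.3000030517578], [314.20001220703125, 217.39999389648438]] [[0.5291, 0.0013, 0.02], [0.5784, -0.0022, 0.02], [0.572, -0.0931, 0.02], [0.5228, -0.0891, 0.02]]
[[184, 167], [176, 228], [277, 238], [281, 176]] [[0.6442, 0.2559, 0.07], [0.4841, 0.2691, 0.07], [0.4621, 0.0106, 0.07], [0.6239, 0.0023, 0.07]]
```

View pics/c4_top.png

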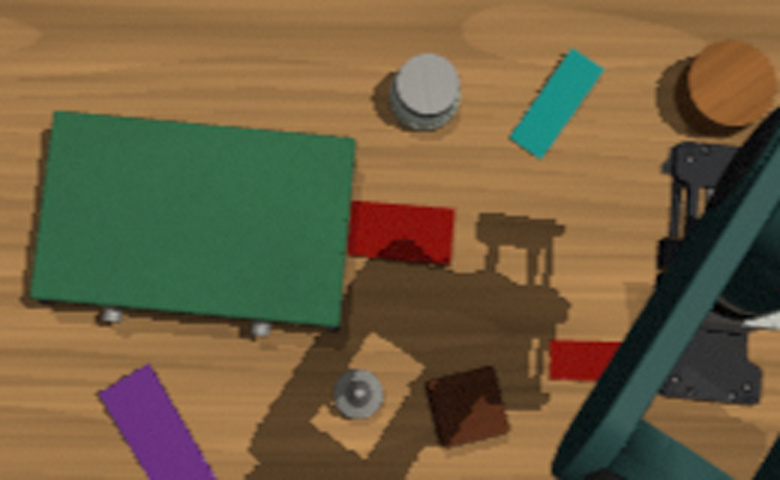

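The wedge's thick end is at (0.547,-0.091), which puts the thin end at y' ≈ -0.086 and x' ≈ 0.01. The chest hasn't moved. Now the press spot, at about (0.545, 0.025).

```bash
python3 -m handwheel '{"delta_pos":[[4,-40,0],[4,-40,0],[4,-40,0],[5,-40,0],[5,-40,0],[5,-40,0],[5,-38,0],[0,0,0]],"rotation":[[0,0,0],[0,0,0],[0,0,0],[0,0,0],[0,0,0],[0,0,0],[0,0,0],[0,0,0]],"claw":[1,1,1,1,1,1,1,1]}'; python3 -m handwheel '{"delta_pos":[[0,0,20],[0,0,20],[0,0,15],[0,0,10],[0,0,6],[0,0,3],[0,0,0],[0,0,0]],"rotation":[[0,0,0],[0,0,0],[0,0,0],[0,0,0],[0,0,0],[0,0,0],[0,0,0],[0,0,0]],"claw":[1,1,1,1,1,1,1,1]}'
```

```text
time: 11.45
tool_pos: [0.5441, 0.027, 0.1524]
ee_rot: [-3.141, 0.0, -0.087]
wrist_force: [-0.1, -0.9, -0.2]
width: 0.0006
time: 12.45
tool_pos: [0.5443, 0.0247, 0.079]
ee_rot: [-3.141, -0.001, -0.091]
wrist_force: [0.4, -0.0, 0.8]
width: 0.0002
```

```bash
python3 -m handwheel '{"delta_pos":[[0,0,3],[0,0,2],[0,0,2],[0,0,1],[0,0,1],[0,0,1],[0,0,0],[0,0,0]],"rotation":[[0,0,0],[0,0,0],[0,0,0],[0,0,0],[0,0,0],[0,0,0],[0,0,0],[0,0,0]],"claw":[1,1,1,1,1,1,1,1]}'
```

```text
time: 13.45
tool_pos: [0.5439, 0.0246, 0.0703]
ee_rot: [-3.142, -0.0, -0.091]
wrist_force: [-2.6, -0.1, 6.8]
width: 0.0004
```

```bash
python3 -m handwheel '{"delta_pos":[[0,0,1],[0,0,0.5],[0,0,0],[0,0,0],[0,0,0],[0,0,0],[0,0,0],[0,0,0]],"rotation":[[0,0,0],[0,0,0],[0,0,0],[0,0,0],[0,0,0],[0,0,0],[0,0,0],[0,0,0]],"claw":[1,1,1,1,1,1,1,1]}'
```

```text
time: 14.45
tool_pos: [0.5439, 0.0247, 0.0702]
ee_rot: [3.142, -0.001, -0.091]
wrist_force: [-6.4, 0.9, 14.0]
width: 0.0006
```

It's firm: 14 N held for most of a second, with the lid giving only about 0.1 mm between 6.8 and 14 N. Now I'll withdraw.

```bash
python3 -m handwheel '{"delta_pos":[[0,0,-2],[0,0,-4],[0,0,-20],[0,0,-40],[0,0,-40],[0,30,-20],[0,40,0],[0,40,0]],"rotation":[[0,0,0],[0,0,0],[0,0,0],[0,0,0],[0,0,0],[0,0,0],[0,0,0],[0,0,0]],"claw":[1,1,1,1,1,1,1,1]}'; python3 -m handwheel '{"delta_pos":[[0,40,0],[0,40,0],[0,40,0],[0,30,0],[0,0,0],[0,0,0],[0,0,0],[0,0,0]],"rotation":[[0,0,0],[0,0,0],[0,0,0],[0,0,0],[0,0,0],[0,0,0],[0,0,0],[0,0,0]],"claw":[1,1,1,1,1,1,1,1]}'
python3 - <<'E'
from h import *
for n in('top','side'):
    s=snap(n,n+'5.png'); x0,y0,x1,y1=(165,130,425,290) if n=='top' else (210,170,380,330)
    cv2.imwrite(f'pics/c5_{n}.png',cv2.cvtColor(cv2.resize(s['color'][y0:y1,x0:x1],None,fx=3,fy=3,interpolation=cv2.INTER_CUBIC),cv2.COLOR_RGB2BGR))
E
```

```text
time: 15.45
tool_pos: [0.5342, -0.0859, 0.1932]
ee_rot: [3.142, -0.001, -0.09]
wrist_force: [-0.3, 0.2, 0.7]
width: 0.0006
time: 16.45
tool_pos: [0.5206, -0.2333, 0.1931]
ee_rot: [-3.141, -0.0, -0.09]
wrist_force: [0.3, -0.6, -0.4]
width: 0.0005
```

View pics/c5_top.png

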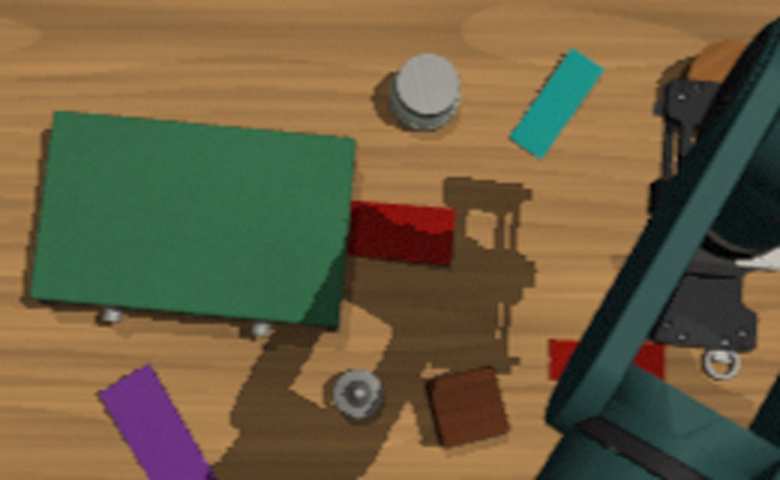

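View pics/c5_side.png

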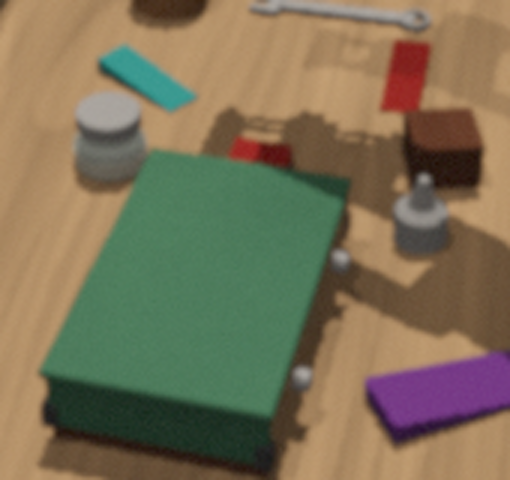

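The wedge is still under the loose end (top crop (400,232)). The chest and the bystanders in view stand where they were, and the hand is clear.

```bash
python3 -c "
from bench import robot
print(robot.get_obs()['wrist_force']); print(robot.close_job())"
```

```text
[0.47161799 0.29920483 0.67947073]
the job is handed in; nothing more can be done
None
```

The wedge is under the worn runner, the press test held firm, and I handed the job in at about 16.5 s of the 58 s; no verdict came back.

- **Wedge:** I pushed the larger red wedge with two fingertips until it met the runner, at up to 16 N. From the picture its thin end is about 42 mm in, at y' ≈ -0.086 and x' ≈ 0.01 m in the chest's frame. The estimate from the fingertip position was y' ≈ -0.090. Both pass the -0.099 needed.
- **Press test:** I pressed the lid at the loose end and held 14 N for most of a second. The lid stayed at about z = 70 mm, giving only about 0.1 mm between 6.8 and 14 N.
- **After the hand was away:** The wrist force was near zero. The wedge and chest had not visibly moved in the last pictures, and neither had the bystanders in the close crops. I did not look again at the bowl and mallet; the arm passed well above that side only once, at the start. No check failed.

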